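# Turn the biscuit-press die plate onto its locating pin and press it home

## Task

The round die plate of the biscuit press sits raised on its base, with its rim notch turned away from the locating pin. With the fingertips, push one of the plate's two studs round until the notch stands over the pin, then press the plate down by its middle until it is fully home on the base, and leave it there. Only push and press it: do not grip it, lift it off its spindle or force it, and leave the other things on the counter where they are.

Things in the scene. Friction and masses are not known exactly. Their poses are not given: they have to be found in the camera images.
- press_base: Grey round cast base, fixed to the counter, 160 mm across, deck 30 mm high; a lug 32 mm wide reaches 98 mm from the centre toward its -x. Origin: centre of the underside; z up. Under the plate: an upright spindle on the axis (18 mm across, top at 50 mm) that the plate turns about, and three seat pads, tops at 33 mm.
- lifter (a joint): Dark ring in the base that carries the plate. 0 = raised as at the start, 0.009 m = plate seated on the pads. It slides down by friction only: with the plate's weight, about 6 N of pressing moves it slowly (10 N at 15 mm/s at most). No spring: it stays where it is pressed to.
- pin (a point): Tip of the upright steel locating pin on the base's lug, 70 mm from the base axis toward the base's -x, 41 mm above the counter. The pin is 10 mm across, its top 4 mm a cone. Its outer half stands out beyond the plate's rim, so it is seen from above.
- die_plate: Loose round aluminium plate, 140 mm across, 7 mm thick, 0.35 kg. Origin: centre of its underside, on the spindle (1 mm loose); z up, notch toward its -x. Underside 42 mm above the counter at first, 33 mm when seated; away from the pin it goes down only 1 mm. It turns easily (1 to 2 N at a stud) either way and stays where left. It starts 46 degrees or more off, either way.
- notch (a point): Middle of the mouth of the plate's only rim notch, at the plate's top face, 70 mm from the plate's centre. The notch is a U slot 14 mm wide and 10 mm deep radially, through the full thickness; the pin's cone draws it in from up to about 4 mm off.
- stud_a (a point): Centre of the top of one of the two equal upright steel studs on the plate, 54 mm from the plate's centre, on its +y side (a quarter turn clockwise from the notch, seen from above). 14 mm across, 22 mm tall above the plate's top face.
- stud_b (a point): The same for the other stud, on the plate's -y side (a quarter turn anticlockwise from the notch, seen from above).
- hub_top (a point): Centre of the flat top of the plate's closed hub, 44 mm across, 24 mm above the plate's underside (66 mm above the counter at the start, 57 mm when seated): the place to press. Between hub and studs there is a gap of 25 mm.
- spoons: Bystander: tin with wooden stirrers, 67 mm wide, 142 mm tall; origin at the centre of its underside. To be left alone.
- ring_near: Bystander: ring-shaped cookie, 62 mm; origin at the centre of its underside. To be left alone.
- ring_right: Bystander: ring-shaped cookie, 60 mm; origin at the centre of its underside. To be left alone.
- roll: Bystander: croissant, 54x84x41 mm; origin at the centre of its underside. To be left alone.
- almond_biscuit: Bystander: small oval biscuit, 32x48x14 mm; origin at the centre of its underside. To be left alone.
- second_biscuit: Bystander: small oval biscuit, 31x48x14 mm; origin at the centre of its underside. To be left alone.
- white_cup: Bystander: white porcelain cup, 73 mm wide, 61 mm tall; origin at the centre of its underside. To be left alone.
- glass: Bystander: water glass, 75 mm wide, 111 mm tall; origin at the centre of its underside. To be left alone.

How it is judged (in metres and radians):
On the way:
1. the notch has been turned to the pin with the plate still raised (horizontal distance between notch and pin below 0.007 m and z of die_plate in the frame of press_base above 0.0385 m), for 0.05 s.
At the end, for the whole second after the job is handed in: The plate lies level (within 0.05 rad) and at rest on the base, its underside within 2.5 mm of the seat height of 33 mm above the base's underside, with the notch over the pin (within 5 mm in plan) (z of die_plate in the frame of press_base below 0.0355 m and horizontal distance between notch and pin below 0.005 m and angle between die_plate's own z axis and vertical below 0.05 rad and linear speed of die_plate below 0.02 m/s and angular speed of die_plate below 0.1 rad/s); the robot touches nothing.
It fails at once if the plate is lifted 6 mm or more above its starting height (z of die_plate in the frame of press_base above 0.048 m).
It fails at once if the plate is tipped by more than 0.2 rad (angle between die_plate's own z axis and vertical above 0.2 rad).
It fails at once if the plate is gripped or forced with more than 60 N (contact force between the fingers and die_plate above 60 N).
It fails at once if a bystander is moved by more than 30 mm (distance of any of spoons, ring_near, ring_right, roll, almond_biscuit, second_biscuit, white_cup, glass from where it was at the start of the episode above 0.03 m).
It also fails if it takes over 48 s, if anything falls off the work surface, if the arm or the gripper's body presses on something with over 40 N, if the wrist force passes 120 N, or if a joint passes its speed limit or range.

## Robot

A 7-joint arm with a two-finger parallel gripper is mounted at the origin on a cart in front of the work surface, level with it; the furniture and walls round the work are solid. World frame = base frame: x ahead of the robot, y to its left, z up, the work surface at z = 0. Lengths are in m, angles in degrees, forces in N, time in s.
With the tool pointing down it reaches from about 0.4 to 0.85 m from the base axis. Payload 4.5 kg.
Tool frame: the origin (TCP) lies at the very end of the fingers, on their centre line; the grasp point (between the pads) lies env.pinch_z behind it (env.pinch_z is the distance from the TCP to the grasp point, in m); z points along the fingers, y is the line along which they close (so a half turn about z gives the same grasp; the last joint's range is limited). The gripper opens to 85 mm and grips with 20 to 120 N. Pads are 22 mm wide; open, the fingers measure 114 mm over their backs; the gripper's body (76 mm by 85 mm) begins 54 mm behind the grasp point. The pads swing forward as they close: fully open they stand 13 mm farther back than shut.
Start: joints at [-73.808, 39.483, -11.15, 89.685, 9.013, 51.709, -12.324], TCP at [0.154, 0.606, 0.231] pointing down, gripper open.
Joint ranges: [-172.22, 172.22], [-26.19, 119.32], [-84.43, 86.54], [7.71, 146.69], [-57.33, 237.33], [2.42, 119.75], [-152.13, 152.13]. Speed limits (degrees/s): [147.25, 147.25, 180, 180, 180, 180, 180].

## Interface

Orientations are given as [roll, pitch, yaw] about the fixed x, y, z axes, in that order (R = Rz(yaw) Ry(pitch) Rx(roll)).
In Python, from rig import monitor, imaging, env gives the robot as it stands.
- The arm moves only by the tool apply_moves, never from a script. Its argument "commands" is a list of rows, each an object with "xyz": the shift along the tool's x, y, z in cm, a list of three; "delta_rot": the turn, a rotation vector about the tool's x, y, z in degrees, a list of three; "gripper": the opening, from -1 (shut) to 1 (fully open). In form: [{"xyz": [tx, ty, tz], "delta_rot": [wx, wy, wz], "gripper": gripper}, ...]. A call has 1 to 12 rows; each row shifts and turns the commanded pose from where the row before left it, along the tool's axes as they then stand; what a row does not reach is not made up. A row lasts 1/10 s, in which the tool goes at most 50 mm and 8.59 degrees, less where a joint would pass 70% of its speed; a pose out of reach is approached as far as the arm can. A call is refused whole if a number of a shift passes 5 or a number of a turn 8.59, either way. A call with a gripper value outside its range is refused whole. The fingers move at their own pace and stop on an object; "force" is the grip in N (left out, the last holds). Time passes only in rows, so rows that do not move let the fingers close. It gives the time, the measured TCP pose, the force, the opening and the grip force at its end, in the units of the state.
- monitor.get_obs(): the state, without advancing time (a new reading comes with each control period).
- imaging.snapshot(name): name is "scene" or "top"; returns the picture (384x512x3 uint8, blue, green, red); there is no depth.
- imaging.calibration(name): a dict with "vertical_fov" (degrees; the focal length in pixels is half the picture's height over the tangent of half this angle, whatever the lens; pixels are square), "cx", "cy" (the principal point, pixels), "view" (4x4, takes a point from world to camera coordinates). Camera axes: x right, y up, looking along -z (the intrinsics and any distortion apply to the point x, -y, -z); pixel columns grow to the right and rows downward; lengths in m; the calibration is good to about 2 mm. A picture is of the moment at which its call begins. calibration takes no time and is no camera call.
- env.finish_job(): hands the job in; it is judged then, once.
Trained networks look in the newest picture that a camera, given by its name, has taken for a name from the list of things; names that differ only in an ending like _2 or _b are one class to them, and where a whole thing is asked for, a point or a joint stands for the part that bears it (a point fixed in the world has none). Each returns a list of dicts, best first, with "conf" (0 to 1); they miss things now and then, are a little off and sometimes report something else, mostly with a low value. They report only what shows in the picture. A call takes as long as a camera call.
- imaging.cut_out(camera, target): "pixels" (384x512 bool, what is visible of it) and "pixel" ([column, row] in pixels, amid what is visible of it).
- imaging.place_of(camera, target): "pixel" ([column, row] in pixels: a listed point, or the origin of a listed thing).
The state is a dict: "clock": time; "q": joint angles; "qd": joint speeds; "effort": joint torques, N m; "tool_pos": TCP position; "orientation": TCP orientation; "ft_force": force on the tool from outside, world axes, zero at the start; "moment": the same for the moment, N m; "grip_width": finger opening in m; "gripper_force": force on a finger pad.
Only numpy, scipy, OpenCV 4.12 (cv2) and the standard library are available. Lean on these libraries where they do the work, as an engineer would, in place of code of your own. Each camera call takes 0.05 s, during which the arm holds its last target. There are 200 camera calls.

## Working session

There is one attempt and no reset: what is moved stays moved. The work goes in short steps, Python scripts to look and compute and a tool call to move; the robot and the scene stay as the last step left them, time stands still between calls to the robot, and variables do not carry over. Pictures are saved under pics/ and viewed, at most 10 in all, crops included, and the job is handed in when it is done.

Besides the shell and the picture viewer there is one more tool, called after ">>>" as name(argument=value, ...), one argument or row to a line, values as JSON. apply_moves: Moves the arm, as the interface text tells. Its arguments: {"type":"object","properties":{"commands":{"type":"array"},"force":{"type":"number"}},"required":["commands"]}

```bash
ls; mkdir -p pics; cat > h.py <<'E'
import numpy as np, cv2
from rig import monitor, imaging, env
def ray(cam,px):
    c=imaging.calibration(cam); f=192/np.tan(np.radians(c["vertical_fov"])/2)
    V=np.array(c["view"]); R=V[:3,:3]; t=V[:3,3]
    d=np.array([(px[0]-c["cx"])/f,-(px[1]-c["cy"])/f,-1.0])
    return -R.T@t, R.T@d
def at(cam,px,z):
    o,d=ray(cam,px); return o+d*(z-o[2])/d[2]
E
python3 - <<'E'
from h import *
for n in("top","scene"):
    cv2.imwrite(f"pics/{n}0.png",imaging.snapshot(n)); 
    c=imaging.calibration(n); print({k:v for k,v in c.items() if k!="view"}, ray(n,(256,192)))
    for t,z in(("pin",.041),("notch",.049),("stud_a",.071),("stud_b",.071),("hub_top",.066),("press_base",0)):
        for r in imaging.place_of(n,t)[:3]: print(n,t,r["conf"],r["pixel"],at(n,r["pixel"],z)[:2])
print(env.pinch_z,monitor.get_obs())
E
```

```text
pics
{'vertical_fov': 44.32522175440122, 'cx': 258.0910063060848, 'cy': 192.9248514277285} (array([ 0.2660982 , -0.07563104,  1.38267207]), array([ 0.24150884,  0.02051674, -0.97019383]))
top pin 0.73 [230.4, 231.1] [0.47807841 0.01557931]
top notch 0.57 [254.9, 193.4] [ 0.59360923 -0.04461409]
top notch 0.21 [245.8, 207.6] [ 0.54910361 -0.02223606]
top stud_a 0.96 [258.7, 217.6] [ 0.51892467 -0.06222866]
top stud_a 0.89 [230.3, 197.8] [0.56894933 0.02373249]
top stud_b 0.96 [258.7, 217.6] [ 0.51892467 -0.06222866]
top stud_b 0.89 [230.3, 197.8] [0.56894933 0.02373249]
top hub_top 0.76 [246.5, 204.8] [ 0.55382537 -0.02413036]
{'vertical_fov': 53.440054292068936, 'cx': 251.15212437253916, 'cy': 193.16619898077957} (array([ 0.08890396, -0.57596196,  0.57008328]), array([ 0.56110634,  0.59196963, -0.57870763]))
scene pin 0.91 [205.1, 205.3] [0.48193505 0.0086029 ]
scene notch 0.63 [265.1, 192.0] [ 0.60951446 -0.05792205]
scene stud_a 0.89 [227.1, 177.7] [0.56416542 0.02549886]
scene stud_a 0.58 [236.3, 205.3] [ 0.50807787 -0.07160958]
scene stud_b 0.89 [227.1, 177.7] [0.56416542 0.02549
[... 192 characters left out ...]
7 {'clock': 0.7, 'q': array([-73.80761606,  39.47954729, -11.149666  ,  89.68542224,
         9.01196552,  51.70958427, -12.32502842]), 'qd': array([-0.02014444,  0.01920728, -0.09560749,  0.06813978, -0.00797977,
        0.01099416, -0.05001328]), 'effort': array([ 2.46246454e-04, -5.39429998e+01, -1.26637883e+00, -1.58856869e+01,
        9.99706448e-03,  1.51554643e-03, -8.65595126e-06]), 'tool_pos': array([0.15388679, 0.60578437, 0.23134752]), 'orientation': array([ 1.79993280e+02, -9.41689364e-04,  1.65744349e+02]), 'ft_force': array([-0.68141278, -0.84727962,  0.68553673]), 'moment': array([-0.00691364, -0.06296147,  0.00663317]), 'gripper_force': 0.0, 'grip_width': 0.08569451892059689}
```

```bash
python3 - <<'E'
import cv2
a=cv2.imread("pics/top0.png");cv2.imwrite("pics/top0c.png",cv2.resize(a[110:310,130:390],None,fx=3,fy=3,interpolation=cv2.INTER_CUBIC))
E
```

```text
(no output)
```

View pics/top0c.png

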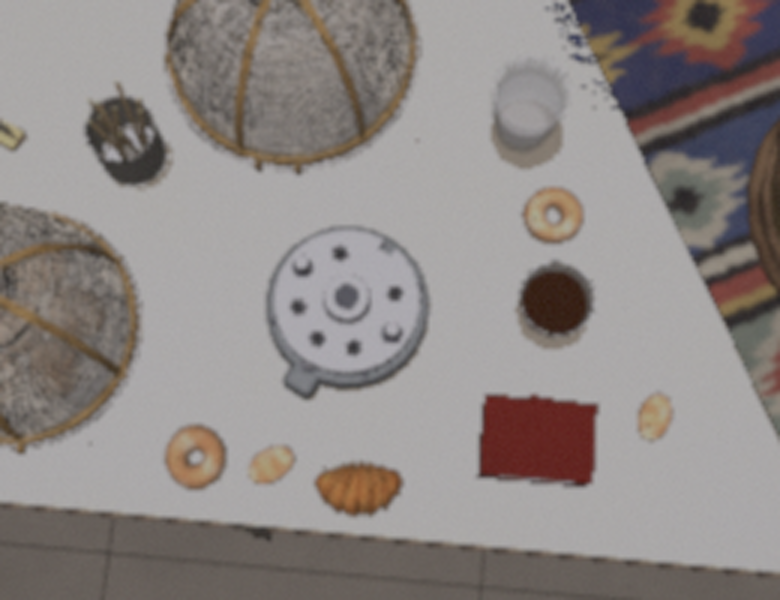

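View pics/scene0.png

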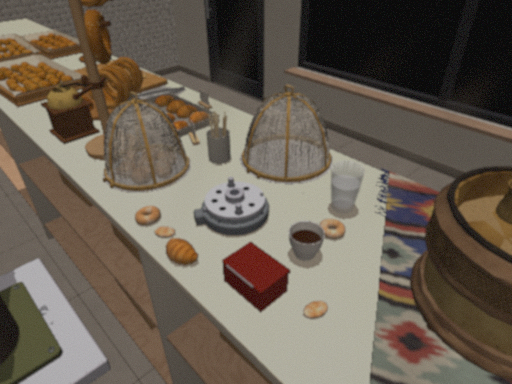

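The top crop shows the lug and pin at full-image pixel (230,235), the notch on the opposite side at about (259,192), and the studs at (231,198) and (261,220). The notch is about 180° off. Two wicker domes stand to the left and behind, and the front is clear.

```bash
cat >> h.py <<'E'
def proj(cam,P):
    c=imaging.calibration(cam); f=192/np.tan(np.radians(c["vertical_fov"])/2)
    p=np.array(c["view"])[:3]@np.append(P,1); return np.array([c["cx"]+f*p[0]/-p[2],c["cy"]-f*p[1]/-p[2]])
from scipy.optimize import least_squares
def pt(c,r,a,z): return [c[0]+r*np.cos(a),c[1]+r*np.sin(a),z]
def fit(obs,x0,dz=0):
    "x=cx,cy,base pin angle,notch angle"
    def model(k,x):
        return {"pin":pt(x,.07,x[2],.041),"notch":pt(x,.07,x[3],.049-dz),"stud_a":pt(x,.054,x[3]-np.pi/2,.071-dz),
          "stud_b":pt(x,.054,x[3]+np.pi/2,.071-dz),"hub_top":pt(x,0,0,.066-dz),"press_base":pt(x,0,0,0)}[k]
    res=lambda x:np.concatenate([proj(c,model(k,x))-p for c,k,p in obs])
    s=least_squares(res,x0,loss="soft_l1"); 
    for (c,k,p),r in zip(obs,res(s.x).reshape(-1,2)): print(c,k,r.round(1))
    return s.x
E
python3 - <<'E'
from h import *
obs=[("top","pin",[230.4,231.1]),("top","notch",[259,191.7]),("top","stud_a",[258.7,217.6]),("top","stud_b",[230.3,197.8]),("top","hub_top",[246.5,204.8]),
("scene","pin",[205.1,205.3]),("scene","notch",[265.1,192]),("scene","stud_b",[227.1,177.7]),("scene","stud_a",[236.3,205.3]),("scene","hub_top",[236.6,190.8]),("scene","press_base",[235.3,212.5])]
x=fit(obs,[.55,-.022,np.radians(152),np.radians(-28)]); print(x[:2],np.degrees(x[2:]))
for t in ("stud_a","stud_b"):
    print([ (r["conf"],r["pixel"]) for c in("top","scene") for r in imaging.cut_out(c,t)[:3]])
print("dome near edge",at("top",(175,210),0),at("top",(137,258),0),"front dome",at("top",(217,163),0))
dc=at("top",(142,215),.05)
o,d=ray("scene",(138,100)); s=((dc-o)[:2]@d[:2])/(d[:2]@d[:2]); print("dome top",dc,o+s*d, "pillar",at("scene",(105,148),0), "dome2", at("scene",(288,90),.2))
E
```

```text
top pin [ 1.9 -1.1]
top notch [ 0.4 -1.5]
top stud_a [2.2 0.9]
top stud_b [-0.4 -0.7]
top hub_top [-1.1  3.3]
scene pin [-0.6 -0.3]
scene notch [-1.9  0.7]
scene stud_b [ 2.2 -1. ]
scene stud_a [ 2.1 -2.3]
scene hub_top [-2.9  0.2]
scene press_base [-0.4  1. ]
[ 0.54382179 -0.02180095] [152.47117226 -29.94448089]
[(0.89, [245.1, 211.5]), (0.96, [231.8, 198.4])]
[(0.89, [245.1, 211.5]), (0.96, [231.8, 198.4])]
dome near edge [0.53308607 0.1899795  0.        ] [0.3812002  0.28153954 0.        ] front dome [0.6908224  0.08106114 0.        ]
dome top [0.50031839 0.27285322 0.05      ] [0.49657423 0.27464767 0.21425441] pillar [0.46835287 0.50712807 0.        ] dome2 [0.83548305 0.08392976 0.2       ]
```

```bash
cat >> h.py <<'E'
def rows(wps,mm=30,x=None):
    "wps: (x,y,z,yaw); prints tool-axis steps in cm and yaw turn about tool z in deg, from the present pose; n rows each"
    o=monitor.get_obs() if x is None else None
    p=np.append(o["tool_pos"],o["orientation"][2]) if o else np.array(x,float)
    for w in wps:
        w=np.array(w,float); dy=(w[3]-p[3]+180)%360-180
        n=int(np.ceil(max(np.linalg.norm(w[:3]-p[:3])*1000/mm,abs(dy)/8.5,1)))
        for i in range(n):
            a=np.radians(p[3]+dy*i/n); d=(w[:3]-p[:3])/n*100
            print("[%.2f,%.2f,%.2f] wz %.1f"%(np.cos(a)*d[0]+np.sin(a)*d[1],np.sin(a)*d[0]-np.cos(a)*d[1],-d[2],-dy/n))
        p=w
E
python3 - <<'E'
from h import *
rows([(.25,.40,.30,165.74),(.36,.2,.3,165.74),(.42,0,.3,165.74),(.544,-.08,.2,171.74)],45)
E
```

```text
[-2.40,-2.93,-1.14] wz 0.0
[-2.40,-2.93,-1.14] wz 0.0
[-2.40,-2.93,-1.14] wz 0.0
[-2.40,-2.93,-1.14] wz 0.0
[-2.40,-2.93,-1.14] wz 0.0
[-2.40,-2.93,-1.14] wz 0.0
[-2.60,-2.78,-0.00] wz -0.0
[-2.60,-2.78,-0.00] wz -0.0
[-2.60,-2.78,-0.00] wz -0.0
[-2.60,-2.78,-0.00] wz -0.0
[-2.60,-2.78,-0.00] wz -0.0
[-2.60,-2.78,-0.00] wz -0.0
[-2.15,-3.58,-0.00] wz -0.0
[-2.15,-3.58,-0.00] wz -0.0
[-2.15,-3.58,-0.00] wz -0.0
[-2.15,-3.58,-0.00] wz -0.0
[-2.15,-3.58,-0.00] wz -0.0
[-3.50,-1.17,2.50] wz -1.5
[-3.47,-1.27,2.50] wz -1.5
[-3.43,-1.36,2.50] wz -1.5
[-3.39,-1.45,2.50] wz -1.5
```

>>> apply_moves(
  commands=[
    {"xyz": [-2.4, -2.9, -1.2], "delta_rot": [0, 0, 0], "gripper": -1},
    {"xyz": [-2.4, -2.9, -1.2], "delta_rot": [0, 0, 0], "gripper": -1},
    {"xyz": [-2.4, -2.9, -1.2], "delta_rot": [0, 0, 0], "gripper": -1},
    {"xyz": [-2.4, -2.9, -1.2], "delta_rot": [0, 0, 0], "gripper": -1},
    {"xyz": [-2.4, -2.9, -1.2], "delta_rot": [0, 0, 0], "gripper": -1},
    {"xyz": [-2.4, -2.9, -1.2], "delta_rot": [0, 0, 0], "gripper": -1},
    {"xyz": [-2.6, -2.8, 0], "delta_rot": [0, 0, 0], "gripper": -1},
    {"xyz": [-2.6, -2.8, 0], "delta_rot": [0, 0, 0], "gripper": -1},
    {"xyz": [-2.6, -2.8, 0], "delta_rot": [0, 0, 0], "gripper": -1},
    {"xyz": [-2.6, -2.8, 0], "delta_rot": [0, 0, 0], "gripper": -1},
    {"xyz": [-2.6, -2.8, 0], "delta_rot": [0, 0, 0], "gripper": -1},
    {"xyz": [-2.6, -2.8, 0], "delta_rot": [0, 0, 0], "gripper": -1},
  ],
  force=20,
)

```text
clock: 2.1
tool_pos: [0.3611, 0.1991, 0.3036]
orientation: [180.0, 0.0, 165.8]
ft_force: [1.2, 0.1, -0.1]
grip_width: -0.0001
gripper_force: 0.0
```

>>> apply_moves(
  commands=[
    {"xyz": [-2.2, -3.6, 0], "delta_rot": [0, 0, 0], "gripper": -1},
    {"xyz": [-2.2, -3.6, 0], "delta_rot": [0, 0, 0], "gripper": -1},
    {"xyz": [-2.2, -3.6, 0], "delta_rot": [0, 0, 0], "gripper": -1},
    {"xyz": [-2.2, -3.6, 0], "delta_rot": [0, 0, 0], "gripper": -1},
    {"xyz": [-2.2, -3.6, 0], "delta_rot": [0, 0, 0], "gripper": -1},
    {"xyz": [-3.5, -1.2, 2.5], "delta_rot": [0, 0, -1.5], "gripper": -1},
    {"xyz": [-3.5, -1.3, 2.5], "delta_rot": [0, 0, -1.5], "gripper": -1},
    {"xyz": [-3.4, -1.4, 2.5], "delta_rot": [0, 0, -1.5], "gripper": -1},
    {"xyz": [-3.4, -1.4, 2.5], "delta_rot": [0, 0, -1.5], "gripper": -1},
    {"xyz": [0, 0, 0], "delta_rot": [0, 0, 0], "gripper": -1},
  ],
)

```text
clock: 3.1
tool_pos: [0.5485, -0.0852, 0.1996]
orientation: [-179.9, -0.1, 171.5]
ft_force: [-0.8, -0.2, -0.1]
grip_width: 0.0001
gripper_force: 0.0
```

>>> apply_moves(
  commands=[
    {"xyz": [0.2, -0.1, 3.5], "delta_rot": [0, 0, 0], "gripper": -1},
    {"xyz": [0.2, -0.1, 3.5], "delta_rot": [0, 0, 0], "gripper": -1},
    {"xyz": [0.2, -0.1, 3.5], "delta_rot": [0, 0, 0], "gripper": -1},
    {"xyz": [0, 0, 0], "delta_rot": [0, 0, 0], "gripper": -1},
  ],
)

```text
clock: 3.5
tool_pos: [0.5367, -0.0831, 0.0952]
orientation: [-180.0, -0.5, 171.8]
ft_force: [-1.5, -0.5, -0.5]
grip_width: 0.0002
gripper_force: 0.0
```

```bash
python3 - <<'E'
from h import *
a=imaging.snapshot("top");b=imaging.snapshot("scene")
c=np.hstack([cv2.resize(i,None,fx=5,fy=5,interpolation=cv2.INTER_CUBIC) for i in(a[150:260,200:280],b[150:260,180:260])])
cv2.imwrite("pics/s1.png",c)
p=monitor.get_obs()["tool_pos"];print(p,proj("top",p),proj("scene",p))
E
```

```text
[ 0.54037727 -0.08340606  0.09898217] [267.03311159 208.81797635] [250.77552783 190.93766374]
```

View pics/s1.png

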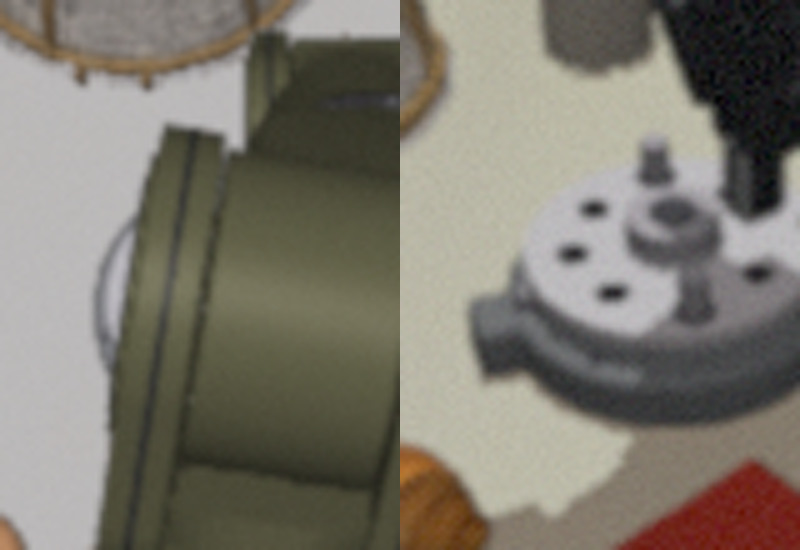

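The scene view shows the fingertips at about (250,193), to the right of the near stud top at (239,203). The hub is at (234,192). This fits the model, so I'll descend beside stud_a.

>>> apply_moves(
  commands=[
    {"xyz": [0.1, 0.3, 1.4], "delta_rot": [0, 0, -1], "gripper": -1},
    {"xyz": [0.1, 0.3, 1.4], "delta_rot": [0, 0, -1], "gripper": -1},
    {"xyz": [0, 0, 1.2], "delta_rot": [0, 0, 0], "gripper": -1},
    {"xyz": [0, 0, 0], "delta_rot": [0, 0, 0], "gripper": -1},
    {"xyz": [0, 0, 0], "delta_rot": [0, 0, 0], "gripper": -1},
  ],
)

```text
clock: 4.1
tool_pos: [0.5399, -0.0778, 0.0592]
orientation: [-180.0, 0.1, 173.7]
ft_force: [-0.0, 0.7, 0.9]
grip_width: -0.0002
gripper_force: 0.0
```

```bash
python3 - <<'E'
from h import *
o=monitor.get_obs();p=o["tool_pos"];d=p[:2]-[.544,-.022];print(p,o["orientation"],o["ft_force"],np.hypot(*d),np.degrees(np.arctan2(d[1],d[0])))
E
```

```text
[ 0.53990326 -0.07780856  0.05924764] [-1.79993820e+02  8.99232211e-02  1.73717395e+02] [-0.02779969  0.74025264  0.89985098] 0.05595872505661485 -94.19838408492558
```

>>> apply_moves(
  commands=[
    {"xyz": [0.58, 0.03, 0], "delta_rot": [0, 0, 6], "gripper": -1},
    {"xyz": [0.58, 0.03, 0], "delta_rot": [0, 0, 6], "gripper": -1},
    {"xyz": [0.58, 0.03, 0], "delta_rot": [0, 0, 6], "gripper": -1},
    {"xyz": [0.58, 0.03, 0], "delta_rot": [0, 0, 6], "gripper": -1},
    {"xyz": [0.58, 0.03, 0], "delta_rot": [0, 0, 6], "gripper": -1},
    {"xyz": [0.58, 0.03, 0], "delta_rot": [0, 0, 6], "gripper": -1},
    {"xyz": [0.58, 0.03, 0], "delta_rot": [0, 0, 6], "gripper": -1},
    {"xyz": [0.58, 0.03, 0], "delta_rot": [0, 0, 6], "gripper": -1},
    {"xyz": [0, 0, 0], "delta_rot": [0, 0, 0], "gripper": -1},
  ],
)

```text
clock: 5.0
tool_pos: [0.5005, -0.0544, 0.0592]
orientation: [179.9, 0.0, 125.7]
ft_force: [-0.0, -0.9, -0.2]
grip_width: -0.0004
gripper_force: 0.0
```

```bash
cat >> h.py <<'E'
def look(f):
    o=monitor.get_obs();p=o["tool_pos"];d=p[:2]-[.544,-.022];print(p,o["orientation"],o["ft_force"],np.hypot(*d),np.degrees(np.arctan2(d[1],d[0])))
    b=imaging.snapshot("scene");cv2.imwrite("pics/%s.png"%f,cv2.resize(b[150:250,175:300],None,fx=6,fy=6,interpolation=cv2.INTER_CUBIC))
    for t,z in(("notch",.049),("stud_a",.071),("hub_top",.066)):
        for r in imaging.place_of("scene",t)[:2]:
            q=at("scene",r["pixel"],z)[:2]; e=q-[.544,-.022]; print(t,r["conf"],r["pixel"],q,np.degrees(np.arctan2(e[1],e[0])))
E
python3 -c "from h import *; look('s2')"
```

```text
[ 0.50052594 -0.0543996   0.05918943] [1.79933019e+02 2.48297342e-02 1.25744128e+02] [-0.00190437 -0.9119497  -0.20368337] 0.0542192577841015 -143.30421042239325
notch 0.79 [260.7, 207.4] [ 0.5605702  -0.09320856] -76.90041851340332
notch 0.59 [330.5, 231.7] [ 0.60629448 -0.25124761] -74.79783985066678
stud_a 0.81 [241.3, 180.0] [ 0.58182491 -0.00566339] 23.359553016617483
hub_top 0.69 [236.4, 194.1] [ 0.54011563 -0.03523862] -106.35232403768126
```

View pics/s2.png

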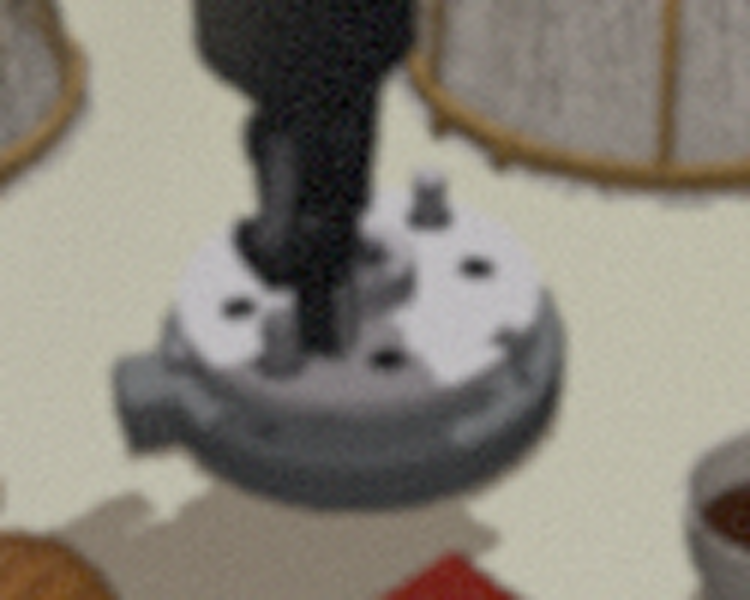

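The plate is turning: the notch is now at about (260,207) and stud_a is just ahead of the fingers. I'll continue.

>>> apply_moves(
  commands=[
    {"xyz": [0.58, 0.03, 0], "delta_rot": [0, 0, 6], "gripper": -1},
    {"xyz": [0.58, 0.03, 0], "delta_rot": [0, 0, 6], "gripper": -1},
    {"xyz": [0.58, 0.03, 0], "delta_rot": [0, 0, 6], "gripper": -1},
    {"xyz": [0.58, 0.03, 0], "delta_rot": [0, 0, 6], "gripper": -1},
    {"xyz": [0.58, 0.03, 0], "delta_rot": [0, 0, 6], "gripper": -1},
    {"xyz": [0.58, 0.03, 0], "delta_rot": [0, 0, 6], "gripper": -1},
    {"xyz": [0.58, 0.03, 0], "delta_rot": [0, 0, 6], "gripper": -1},
    {"xyz": [0.58, 0.03, 0], "delta_rot": [0, 0, 6], "gripper": -1},
    {"xyz": [0.58, 0.03, 0], "delta_rot": [0, 0, 6], "gripper": -1},
    {"xyz": [0, 0, 0], "delta_rot": [0, 0, 0], "gripper": -1},
  ],
)

```text
clock: 6.2
tool_pos: [0.4931, -0.0044, 0.0583]
orientation: [180.0, -0.0, 71.8]
ft_force: [-0.5, -0.6, 0.4]
grip_width: 0.0002
gripper_force: 0.0
```

```bash
python3 -c "from h import *; look('s3')"
```

```text
[ 0.49307877 -0.00436436  0.05832099] [ 1.79970157e+02 -3.89317910e-02  7.18440835e+01] [-0.52267095 -0.62728803  0.40151958] 0.05388866212507575 160.8974083226694
notch 0.93 [235.8, 215.3] [ 0.50207033 -0.07557729] -128.0467875690878
stud_a 0.79 [253.8, 189.3] [ 0.57657629 -0.05423343] -44.69689175632601
stud_a 0.64 [211.2, 190.5] [0.50374014 0.01012209] 141.41472093440595
hub_top 0.72 [235.7, 194.5] [ 0.53795044 -0.03529898] -114.460265741672
```

>>> apply_moves(
  commands=[
    {"xyz": [0.58, 0.03, 0], "delta_rot": [0, 0, 6], "gripper": -1},
    {"xyz": [0.58, 0.03, 0], "delta_rot": [0, 0, 6], "gripper": -1},
    {"xyz": [0.58, 0.03, 0], "delta_rot": [0, 0, 6], "gripper": -1},
    {"xyz": [0.58, 0.03, 0], "delta_rot": [0, 0, 6], "gripper": -1},
    {"xyz": [0.58, 0.03, 0], "delta_rot": [0, 0, 6], "gripper": -1},
    {"xyz": [0.58, 0.03, 0], "delta_rot": [0, 0, 6], "gripper": -1},
    {"xyz": [0.58, 0.03, 0], "delta_rot": [0, 0, 6], "gripper": -1},
    {"xyz": [0.58, 0.03, 0], "delta_rot": [0, 0, 6], "gripper": -1},
    {"xyz": [0.58, 0.03, 0], "delta_rot": [0, 0, 6], "gripper": -1},
    {"xyz": [0.58, 0.03, 0], "delta_rot": [0, 0, 6], "gripper": -1},
    {"xyz": [0, 0, 0], "delta_rot": [0, 0, 0], "gripper": -1},
  ],
)

```text
clock: 7.5
tool_pos: [0.5341, 0.0315, 0.0581]
orientation: [180.0, 0.0, 11.8]
ft_force: [0.1, -0.2, 0.4]
grip_width: -0.0003
gripper_force: 0.0
```

```bash
python3 -c "from h import *; look('s4')"
```

```text
[0.5340871  0.031548   0.05809783] [1.79968849e+02 7.94365853e-03 1.17988110e+01] [ 0.11285749 -0.18836716  0.3895003 ] 0.05445781494166795 100.4879669341349
notch 0.92 [209.1, 206.9] [ 0.47882211 -0.01123403] 170.62067600369843
stud_a 0.98 [245.6, 201.3] [ 0.53221282 -0.07496654] -102.54616123378268
stud_a 0.84 [223.1, 178.9] [0.55396965 0.02817864] 78.76263095712561
hub_top 0.92 [235.4, 189.4] [ 0.55076544 -0.01963584] 19.261768393758686
```

View pics/s4.png

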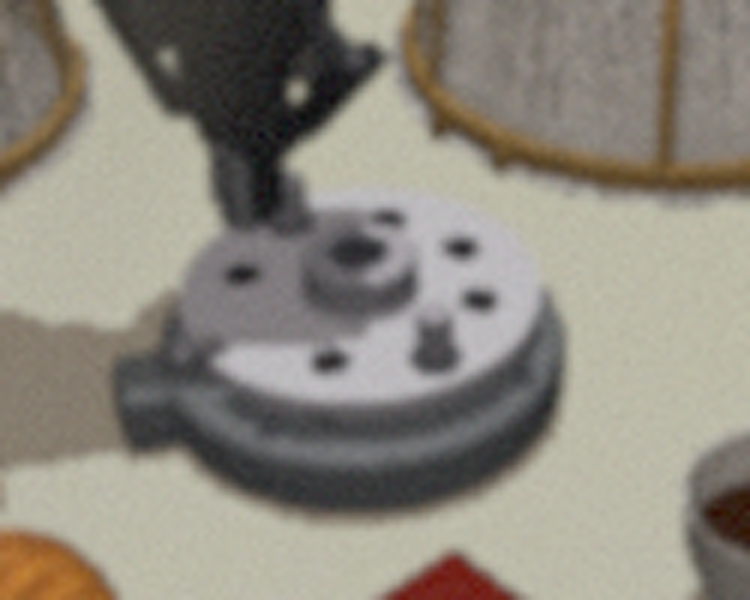

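Notch at about (209,207), some 18° short of the pin. I'll push 14° slowly, then measure.

>>> apply_moves(
  commands=[
    {"xyz": [0.38, 0.015, 0], "delta_rot": [0, 0, 4], "gripper": -1},
    {"xyz": [0.38, 0.015, 0], "delta_rot": [0, 0, 4], "gripper": -1},
    {"xyz": [0.38, 0.015, 0], "delta_rot": [0, 0, 4], "gripper": -1},
    {"xyz": [0.19, 0.005, 0], "delta_rot": [0, 0, 2], "gripper": -1},
    {"xyz": [0, 0, 0], "delta_rot": [0, 0, 0], "gripper": -1},
    {"xyz": [0, 0, 0], "delta_rot": [0, 0, 0], "gripper": -1},
  ],
)

```text
clock: 8.3
tool_pos: [0.5465, 0.0327, 0.0582]
orientation: [-180.0, 0.0, -2.2]
ft_force: [-1.6, -0.8, 0.2]
grip_width: 0.0001
gripper_force: 0.5
```

```bash
cat >> h.py <<'E'
def meas(cams=("scene",),a0=152,dz=0,n=2):
    X0=[.544,-.022,np.radians(152.5),np.radians(a0)]
    m=lambda k,x:{"pin":pt(x,.07,x[2],.041),"notch":pt(x,.07,x[3],.049-dz),"stud_a":pt(x,.054,x[3]-np.pi/2,.071-dz),
          "stud_b":pt(x,.054,x[3]+np.pi/2,.071-dz),"hub_top":pt(x,0,0,.066-dz),"press_base":pt(x,0,0,0)}[k]
    obs=[]
    for c in cams:
      for _ in range(n):
        imaging.snapshot(c)
        for t in("pin","notch","stud_a","hub_top","press_base"):
            for r in imaging.place_of(c,t)[:2]:
                k=[t] if t[:4]!="stud" else ["stud_a","stud_b"]
                k=min(k,key=lambda k:np.hypot(*(proj(c,m(k,X0))-r["pixel"])))
                if np.hypot(*(proj(c,m(k,X0))-r["pixel"]))<10: obs.append((c,k,r["pixel"]))
    x=fit(obs,X0,dz); print("centre",x[:2],"pin, notch deg",np.degrees(x[2:]))
E
python3 -c "from h import *; look('s5'); meas(a0=157)"
```

```text
[0.54653253 0.0327034  0.05822607] [-1.79996731e+02  4.38209590e-02 -2.18174987e+00] [-1.64361228 -0.8418574   0.17314995] 0.05476198909865237 87.34934397639256
notch 0.71 [206.3, 202.6] [0.4841741  0.00594558] 154.96200874290088
notch 0.28 [177.7, 256.6] [ 0.33907131 -0.09274178] -160.9552270053502
stud_a 0.81 [227.0, 178.5] [0.56174309 0.02300147] 68.48177276187847
stud_a 0.72 [237.2, 200.6] [ 0.52072624 -0.06021432] -121.34277448225963
hub_top 0.81 [235.2, 193.8] [ 0.53893344 -0.03245565] -115.8537134151806
hub_top 0.19 [331.4, 231.3] [ 0.59165901 -0.26234534] -78.7840927305591
scene pin [-1.3  0. ]
scene notch [-2.6 -0.1]
scene stud_b [ 1.  -2.2]
scene stud_a [2.7 0.6]
scene hub_top [-1.6 -2.2]
scene press_base [1.6 0.7]
scene pin [-0.   0.5]
scene notch [-1.   3.2]
scene stud_a [ 6.1 -0. ]
scene stud_b [ 0.5 -1.2]
scene hub_top [-2.5 -1. ]
scene press_base [0.4 1.1]
centre [ 0.54406821 -0.02389604] pin, notch deg [161.38206409 154.25574513]
```

>>> apply_moves(
  commands=[
    {"xyz": [-0.5, -0.2, 0], "delta_rot": [0, 0, 0], "gripper": -1},
    {"xyz": [-0.5, -0.2, -1], "delta_rot": [0, 0, 0], "gripper": -1},
    {"xyz": [0, 0, -4], "delta_rot": [0, 0, 0], "gripper": -1},
    {"xyz": [0, 0, -4], "delta_rot": [0, 0, 0], "gripper": -1},
    {"xyz": [0, 0, -4], "delta_rot": [0, 0, 0], "gripper": -1},
    {"xyz": [-2, -3, -4], "delta_rot": [0, 0, 0], "gripper": -1},
    {"xyz": [-2.5, -3.5, -2], "delta_rot": [0, 0, 0], "gripper": -1},
    {"xyz": [-2.5, -3.5, 0], "delta_rot": [0, 0, 0], "gripper": -1},
    {"xyz": [-2.5, -3.5, 0], "delta_rot": [0, 0, 0], "gripper": -1},
    {"xyz": [-2.5, -3.5, 0], "delta_rot": [0, 0, 0], "gripper": -1},
    {"xyz": [0, 0, 0], "delta_rot": [0, 0, 0], "gripper": -1},
  ],
)

```text
clock: 10.2
tool_pos: [0.4207, 0.2161, 0.2449]
orientation: [-179.8, 0.3, -1.6]
ft_force: [-0.6, -0.2, 0.1]
grip_width: -0.0002
gripper_force: 0.0
```

```bash
python3 - <<'E'
from h import *
print(monitor.get_obs()["tool_pos"])
a=np.mean([imaging.snapshot("top") for _ in range(6)],0);b=np.mean([imaging.snapshot("scene") for _ in range(6)],0)
cv2.imwrite("pics/avt.png",a);cv2.imwrite("pics/avs.png",b)
cv2.imwrite("pics/s6.png",np.hstack([cv2.resize(a[176:246,214:281],(400,418),interpolation=cv2.INTER_CUBIC),cv2.resize(b[160:230,192:259],(400,418),interpolation=cv2.INTER_CUBIC)]))
meas(("top","scene"),156)
E
```

```text
[0.42069507 0.21614091 0.24490078]
top pin [-0.4  1.2]
top notch [2.  0.5]
top stud_b [0.1 2.1]
top stud_a [ 1.4 -1.5]
top hub_top [-0.9  1.4]
top pin [-0.2  1.5]
top notch [ 0.5 -3.6]
top stud_b [-0.7  1.1]
top hub_top [-1.1 -0. ]
scene pin [-0.8 -0.3]
scene notch [0.8 1.9]
scene stud_b [0.5 0.3]
scene stud_a [ 0.2 -0.6]
scene hub_top [-1.1 -3.4]
scene press_base [ 0.8 -0.9]
scene pin [-2.   0.2]
scene stud_b [ 3.2 -2.3]
scene stud_a [ 1.3 -1.4]
scene hub_top [-1.2 -1.9]
scene press_base [2.8 2.6]
centre [ 0.54405643 -0.02526476] pin, notch deg [153.20540783 154.63902812][ WARN:0@9.929] global loadsave.cpp:1063 imwrite_ Unsupported depth image for selected encoder is fallbacked to CV_8U.
```

View pics/s6.png

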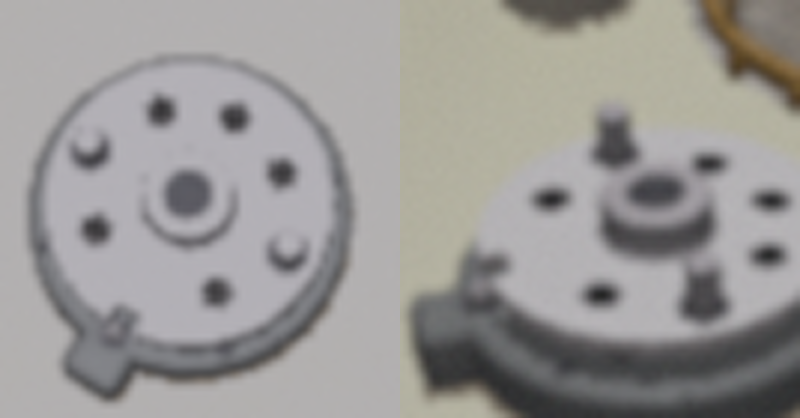

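The averaged views show the notch right beside the pin. In the top view the notch is at about (234,230) and the pin at (233,232). I'll compute the remaining angle from the studs and the lug.

```bash
python3 - <<'E'
from h import *
f=lambda u,v:(214+u/5.97,176+v/5.97); g=lambda u,v:(192+u/5.97,160+v/5.97)
A=at("top",f(91,142),.071);B=at("top",f(288,246),.071);C=at("scene",g(613,105) if 0 else g(213,107),.071);D=at("scene",g(304,261),.071)
ang=lambda d:np.degrees(np.arctan2(d[1],d[0]))
for a,b in((A,B),(C,D)): print(a,b,"mid",(a+b)/2,np.hypot(*(a-b)[:2]),"notch",ang(a-b)+90)
L=at("top",f(88,385),.03);c=(A+B+C+D)/4;print("lug",L,ang(L-c),np.hypot(*(L-c)[:2]),"lug using model", ang(L-np.array([.544,-.024,0])))
print("lug sides",[at("top",f(*p),.03)[:2] for p in((65,370),(110,400))], "hub",at("top",f(188,193),.066),at("scene",g(256,190),.066))
n=at("top",f(121,325),.049);print("notch",n,ang(n-c))
E
```

```text
[0.56288079 0.0261371  0.071     ] [ 0.52095757 -0.07211243  0.071     ] mid [ 0.54191918 -0.02298766  0.071     ] 0.10682006750163223 notch 156.8919858681587
[0.56452659 0.02378668 0.071     ] [ 0.52212514 -0.07738222  0.071     ] mid [ 0.54332587 -0.02679777  0.071     ] 0.10969516819242456 notch 157.26068831920952
lug [0.45218715 0.01827373 0.03      ] 154.48401072805086 0.10020927307446331 lug using model 155.27706533483789
lug sides [array([0.45844069, 0.03010491]), array([0.44590583, 0.00695218])] hub [ 0.54330099 -0.02224021  0.066     ] [ 0.54352418 -0.02610161  0.066     ]
notch [0.47970627 0.00422641 0.049     ] 155.16418913655298
```

```bash
python3 - <<'E'
from h import *
rows([(.533,.037,.2,-4),(.533,.034,.058,-5)],45)
E
```

```text
[2.29,3.37,0.91] wz 0.3
[2.31,3.35,0.91] wz 0.3
[2.33,3.34,0.91] wz 0.3
[2.35,3.32,0.91] wz 0.3
[2.37,3.31,0.91] wz 0.3
[0.01,0.07,3.55] wz 0.2
[0.01,0.07,3.55] wz 0.2
[0.01,0.07,3.55] wz 0.2
[0.01,0.07,3.55] wz 0.2
```

>>> apply_moves(
  commands=[
    {"xyz": [2.3, 3.4, 0.9], "delta_rot": [0, 0, 0.3], "gripper": -1},
    {"xyz": [2.3, 3.4, 0.9], "delta_rot": [0, 0, 0.3], "gripper": -1},
    {"xyz": [2.3, 3.3, 0.9], "delta_rot": [0, 0, 0.3], "gripper": -1},
    {"xyz": [2.35, 3.3, 0.9], "delta_rot": [0, 0, 0.3], "gripper": -1},
    {"xyz": [2.35, 3.3, 0.9], "delta_rot": [0, 0, 0.3], "gripper": -1},
    {"xyz": [0, 0, 3], "delta_rot": [0, 0, 0.3], "gripper": -1},
    {"xyz": [0, 0.1, 3], "delta_rot": [0, 0, 0.3], "gripper": -1},
    {"xyz": [0, 0.1, 3], "delta_rot": [0, 0, 0.3], "gripper": -1},
    {"xyz": [0, 0, 0], "delta_rot": [0, 0, 0], "gripper": -1},
    {"xyz": [0, 0, 0], "delta_rot": [0, 0, 0], "gripper": -1},
  ],
)

```text
clock: 13.0
tool_pos: [0.5329, 0.0348, 0.1107]
orientation: [180.0, 0.0, -4.7]
ft_force: [1.4, 0.6, 0.3]
grip_width: 0.0
gripper_force: 0.0
```

```bash
python3 - <<'E'
from h import *
o=monitor.get_obs();print(o["tool_pos"],o["orientation"])
rows([(.533,.033,.058,-5),(.5500,.0315,.058,-5.5)],45)
E
```

```text
[0.53286642 0.03483871 0.1107395 ] [ 1.79983059e+02  1.85645082e-02 -4.67212773e+00]
[0.01,0.09,2.64] wz 0.2
[0.01,0.09,2.64] wz 0.2
[1.71,0.00,-0.00] wz 0.5
```

>>> apply_moves(
  commands=[
    {"xyz": [0, 0.1, 2], "delta_rot": [0, 0, 0.2], "gripper": -1},
    {"xyz": [0, 0.1, 2], "delta_rot": [0, 0, 0.2], "gripper": -1},
    {"xyz": [0, 0, 1.2], "delta_rot": [0, 0, 0], "gripper": -1},
    {"xyz": [0, 0, 0], "delta_rot": [0, 0, 0], "gripper": -1},
    {"xyz": [0.5, 0, 0], "delta_rot": [0, 0, 0], "gripper": -1},
    {"xyz": [0.5, 0, 0], "delta_rot": [0, 0, 0], "gripper": -1},
    {"xyz": [0.3, 0, 0], "delta_rot": [0, 0, 0.3], "gripper": -1},
    {"xyz": [0.2, 0, 0], "delta_rot": [0, 0, 0.2], "gripper": -1},
    {"xyz": [0.2, 0, 0], "delta_rot": [0, 0, 0], "gripper": -1},
    {"xyz": [0, 0, 0], "delta_rot": [0, 0, 0], "gripper": -1},
    {"xyz": [0, 0, 0], "delta_rot": [0, 0, 0], "gripper": -1},
  ],
)

```text
clock: 14.1
tool_pos: [0.5494, 0.0316, 0.0584]
orientation: [180.0, 0.0, -5.6]
ft_force: [-1.1, -0.1, 1.2]
grip_width: -0.0002
gripper_force: 0.6
```

```bash
python3 - <<'E'
from h import *
o=monitor.get_obs();print(o["tool_pos"],o["orientation"],o["ft_force"])
b=np.mean([imaging.snapshot("scene") for _ in range(6)],0).astype(np.uint8);a=cv2.imread("pics/avs.png")
cv2.imwrite("pics/s7.png",np.hstack([cv2.resize(i[160:230,192:259],(400,418),interpolation=cv2.INTER_CUBIC) for i in (a,b)]))
E
```

```text
[0.54941415 0.03159414 0.05838923] [ 1.79999226e+02  1.16768817e-02 -5.55979540e+00] [-1.14895961 -0.10762106  1.20703094]
```

View pics/s7.png

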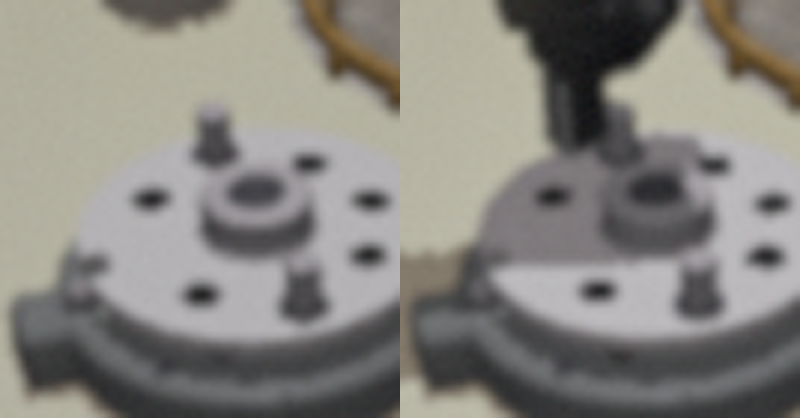

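The notch has turned about 3.5° further and stands at the pin. Next I'll back off, rise and go over the hub.

>>> apply_moves(
  commands=[
    {"xyz": [-0.5, 0, 0], "delta_rot": [0, 0, 0], "gripper": -1},
    {"xyz": [-0.5, -0.1, 0], "delta_rot": [0, 0, 0], "gripper": -1},
    {"xyz": [0, 0, -3], "delta_rot": [0, 0, 0], "gripper": -1},
    {"xyz": [0, 0, -3], "delta_rot": [0, 0, 0], "gripper": -1},
    {"xyz": [0.3, 2, 0], "delta_rot": [0, 0, 0], "gripper": -1},
    {"xyz": [0.3, 2, 0], "delta_rot": [0, 0, 0], "gripper": -1},
    {"xyz": [0.3, 1.7, 0], "delta_rot": [0, 0, 0], "gripper": -1},
    {"xyz": [0, 0, 2], "delta_rot": [0, 0, 0], "gripper": -1},
    {"xyz": [0, 0, 1.5], "delta_rot": [0, 0, 0], "gripper": -1},
    {"xyz": [0, 0, 0], "delta_rot": [0, 0, 0], "gripper": -1},
    {"xyz": [0, 0, 0], "delta_rot": [0, 0, 0], "gripper": -1},
  ],
)

```text
clock: 15.5
tool_pos: [0.543, -0.0239, 0.0836]
orientation: [-180.0, 0.0, -5.6]
ft_force: [-0.6, 0.4, -0.0]
grip_width: 0.0004
gripper_force: 0.0
```

```bash
python3 - <<'E'
from h import *
o=monitor.get_obs();print(o["tool_pos"],o["orientation"],o["ft_force"])
rows([(.5435,-.0245,.07,-5.6)],45)
E
```

```text
[ 0.54296597 -0.0239335   0.08355314] [-1.79991920e+02  1.32088336e-02 -5.55679316e+00] [-0.59132662  0.40624722 -0.00175719]
[0.06,0.05,1.36] wz 0.0
```

>>> apply_moves(
  commands=[
    {"xyz": [0, 0, 0.6], "delta_rot": [0, 0, 0], "gripper": -1},
    {"xyz": [0, 0, 0.6], "delta_rot": [0, 0, 0], "gripper": -1},
    {"xyz": [0, 0, 0.2], "delta_rot": [0, 0, 0], "gripper": -1},
    {"xyz": [0, 0, 0.2], "delta_rot": [0, 0, 0], "gripper": -1},
    {"xyz": [0, 0, 0.1], "delta_rot": [0, 0, 0], "gripper": -1},
    {"xyz": [0, 0, 0.1], "delta_rot": [0, 0, 0], "gripper": -1},
    {"xyz": [0, 0, 0.1], "delta_rot": [0, 0, 0], "gripper": -1},
    {"xyz": [0, 0, 0], "delta_rot": [0, 0, 0], "gripper": -1},
  ],
)

```text
clock: 16.3
tool_pos: [0.5432, -0.024, 0.0649]
orientation: [-180.0, -0.0, -5.6]
ft_force: [-0.7, 1.0, 4.3]
grip_width: 0.0004
gripper_force: 2.1
```

>>> apply_moves(
  commands=[
    {"xyz": [0, 0, 0.1], "delta_rot": [0, 0, 0], "gripper": -1},
    {"xyz": [0, 0, 0.1], "delta_rot": [0, 0, 0], "gripper": -1},
    {"xyz": [0, 0, 0.1], "delta_rot": [0, 0, 0], "gripper": -1},
    {"xyz": [0, 0, 0], "delta_rot": [0, 0, 0], "gripper": -1},
  ],
)

```text
clock: 16.7
tool_pos: [0.5432, -0.024, 0.0619]
orientation: [-180.0, -0.0, -5.6]
ft_force: [-0.3, 0.4, 3.8]
grip_width: 0.0001
gripper_force: 2.7
```

>>> apply_moves(
  commands=[
    {"xyz": [0, 0, 0.1], "delta_rot": [0, 0, 0], "gripper": -1},
    {"xyz": [0, 0, 0.1], "delta_rot": [0, 0, 0], "gripper": -1},
    {"xyz": [0, 0, 0.1], "delta_rot": [0, 0, 0], "gripper": -1},
    {"xyz": [0, 0, 0.1], "delta_rot": [0, 0, 0], "gripper": -1},
    {"xyz": [0, 0, 0], "delta_rot": [0, 0, 0], "gripper": -1},
  ],
)

```text
clock: 17.2
tool_pos: [0.5431, -0.024, 0.0581]
orientation: [-180.0, -0.0, -5.6]
ft_force: [-1.8, 1.2, 7.0]
grip_width: 0.0002
gripper_force: 3.6
```

>>> apply_moves(
  commands=[
    {"xyz": [0, 0, 0.1], "delta_rot": [0, 0, 0], "gripper": -1},
    {"xyz": [0, 0, 0.05], "delta_rot": [0, 0, 0], "gripper": -1},
    {"xyz": [0, 0, 0], "delta_rot": [0, 0, 0], "gripper": -1},
  ],
)

```text
clock: 17.5
tool_pos: [0.5431, -0.024, 0.0571]
orientation: [-179.9, -0.0, -5.6]
ft_force: [-2.9, 1.5, 11.4]
grip_width: 0.0004
gripper_force: 6.0
```

>>> apply_moves(
  commands=[
    {"xyz": [0, 0, 0.05], "delta_rot": [0, 0, 0], "gripper": -1},
    {"xyz": [0, 0, 0.05], "delta_rot": [0, 0, 0], "gripper": -1},
    {"xyz": [0, 0, 0], "delta_rot": [0, 0, 0], "gripper": -1},
  ],
)

```text
clock: 17.8
tool_pos: [0.5431, -0.024, 0.057]
orientation: [-179.9, -0.1, -5.6]
ft_force: [-4.2, 1.7, 19.3]
grip_width: -0.0001
gripper_force: 10.5
```

Seated: the force rises while the height holds at 57 mm. I'll rise clear and check.

>>> apply_moves(
  commands=[
    {"xyz": [0, 0, -1], "delta_rot": [0, 0, 0], "gripper": -1},
    {"xyz": [0, 0, -3], "delta_rot": [0, 0, 0], "gripper": -1},
    {"xyz": [0, 0, -4], "delta_rot": [0, 0, 0], "gripper": -1},
    {"xyz": [0, 0, -4], "delta_rot": [0, 0, 0], "gripper": -1},
    {"xyz": [-2, -3, -4], "delta_rot": [0, 0, 0], "gripper": -1},
    {"xyz": [-2, -3.5, -2], "delta_rot": [0, 0, 0], "gripper": -1},
    {"xyz": [-2, -4, 0], "delta_rot": [0, 0, 0], "gripper": -1},
    {"xyz": [-2, -4, 0], "delta_rot": [0, 0, 0], "gripper": -1},
    {"xyz": [-2, -4, 0], "delta_rot": [0, 0, 0], "gripper": -1},
    {"xyz": [-2, -3, 0], "delta_rot": [0, 0, 0], "gripper": -1},
    {"xyz": [0, 0, 0], "delta_rot": [0, 0, 0], "gripper": -1},
    {"xyz": [0, 0, 0], "delta_rot": [0, 0, 0], "gripper": -1},
  ],
)

```text
clock: 19.0
tool_pos: [0.4454, 0.2, 0.2321]
orientation: [180.0, -0.0, -5.4]
ft_force: [0.2, -0.1, 0.4]
grip_width: -0.0001
gripper_force: 0.0
```

```bash
python3 - <<'E'
from h import *
o=monitor.get_obs();print(o["tool_pos"],o["qd"].round(1))
a,b=[np.mean([imaging.snapshot(n) for _ in range(4)],0).astype(np.uint8) for n in("top","scene")]
cv2.imwrite("pics/s8.png",np.hstack([cv2.resize(a[176:246,214:281],(400,418),interpolation=cv2.INTER_CUBIC),cv2.resize(b[160:230,192:259],(400,418),interpolation=cv2.INTER_CUBIC)]))
E
```

```text
[0.44538884 0.19998506 0.23206907] [ 2.7 -0.2  1.5 -0.   0.2 -0.4  0.1]
```

View pics/s8.png

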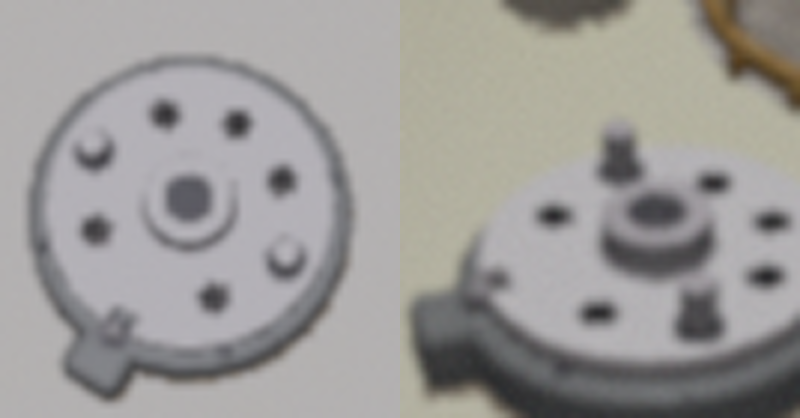

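The plate lies flush on the base, lower than before. The notch is around the pin in both halves of the picture, at (118,325) and (487,285), and the robot is clear.

```bash
python3 -c "
from rig import env; print(env.finish_job())"
```

```text
the job is handed in; nothing more can be done
None
```

The job is handed in at about 19 s on the clock: the notch was turned to the pin and the plate pressed fully home (hub top at 57 mm), and the arm is clear; no verdict was returned.

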